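# Pull the dust extractor's filter and hold it over the waste tub

### The job

Pull the filter of the dust extractor on the bench: take the black flap on its top by the pull bar, swing it up and back until it stands about upright and leave it open, then draw the filter cassette under it straight up out of the machine by its grip fin. Carry the dusty cassette level to the open waste tub with the wood chips and finish while still holding it there, level and still, a little above the rim over the middle of the tub and touching nothing else, ready to be brushed off. Do not drop it or put it down, and leave the other things on the bench where they are.

Things in the scene. Friction and masses are not known exactly. Their poses are not given: they have to be found in the camera images.
- extractor: compact dust extractor, grey head on black container, fixed, 340 (x, front to back) x 300 (y) x 190 mm to the head's flat top. Origin: middle of the underside, on the bench; x points from front to back, z up. A black filter flap lies on the front half of the top; behind it (x over +45 mm) the motor cover is 18 mm higher, and a carry handle at x +145 mm reaches 263 mm above the bench.
- bay (a point): middle of the filter bay's mouth under the flap, level with the head's top, 52.5 mm in front of the extractor's origin; axes as the extractor's. Mouth 106 (x) x 156 (y) mm, 46 mm deep to the ledge on which the filter's flange lies; below it a well that takes the pleated block.
- flap (a joint): flap angle, rad: 0 shut, starts at 0 to 0.15, about 1.57 upright, stop at 1.75 leaning back. Hinged along the extractor's y axis at its back edge: the front edge swings up and to the back. A friction hinge (about 0.16 N m) keeps it at any angle.
- flap_hinge (a point): middle of the flap's hinge line, on the head's top, 190 mm above the bench, 20 mm behind the extractor's origin; fixed, axes as the extractor's. The flap is 135 mm long from here to its front edge, 176 wide, 8 thick.
- flap_bar (a point): middle of the flap's pull bar: round aluminium bar 12 mm thick, 84 mm long along the extractor's y axis, on two end posts. Flap shut: 127 mm in front of the hinge line, 40 mm above it, 26 mm free between the bar's underside and the flap, whose edge is 8 mm further forward. Pinched from above it can turn between the fingers. Moves with the flap, axes the flap's.
- filter_center (a point): centre (half-way up) of the loose filter cassette, hidden under the flap: pleated block 84 (x) x 130 (y) x 38 mm, dark flange 100 x 146 x 6 mm above it, upright grip fin on top; 78 mm tall, about 0.22 kg. Axes as the extractor's when seated. Its underside is then 106 mm above the bench; 3 to 5 mm play all round; it comes straight up and is clear after 85 mm.
- filter_grip (a point): where to grip the cassette: in its upright grey fin, 11 mm below the fin's top, 23 mm above the flange, 67 mm above the cassette's underside. Fin 12 mm thick (y), 56 long (x), 34 tall. When seated the fin's top is 6 mm below the head's top, with 72 mm free to the bay wall on both sides in y.
- filter: the same cassette as a whole; origin in the middle of its underside, axes as filter_center
- tub: open black waste tub with wood chips in it, fixed, 230 (x) x 270 (y) x 100 mm high. Origin: middle of its underside, on the bench; x and y along its sides. It stands left or right of the extractor.
- drill: bystander, leave alone: cordless drill standing on its battery, 165 tall (mm); origin in the middle of its underside
- tape: bystander, leave alone: tape measure, 75 x 32 x 70, standing on the rear (motor cover) of the extractor (mm); origin in the middle of its underside
- block_plane: bystander, leave alone: small steel block plane, 165 x 50 x 55, between extractor and tub (mm); origin in the middle of its underside
- glue: bystander, leave alone: white glue bottle, 68 across, 190 tall (mm); origin in the middle of its underside
- disc: bystander, leave alone: sawn wooden disc, 52 across, 18 thick (mm); origin in the middle of its underside
- square: bystander, leave alone: try square with wooden stock, lying (mm); origin in the middle of its underside

How it is judged:
By the outcome, as a careful person would: the job done as asked, in the order asked, and still so for the second after the job is handed in, while the arm keeps its last pose, push and grip.
It also fails if it takes over 64 s, if anything falls off the work surface, if the arm or the gripper's body presses on something with over 40 N, if the wrist force passes 120 N, or if a joint passes its speed limit or range.

### The arm

A 7-joint arm with a two-finger parallel gripper is mounted at the origin on the work surface. World frame = base frame: x ahead of the robot, y to its left, z up, the work surface at z = 0. Lengths are in m, angles in rad, forces in N, time in s.
With the tool pointing down it reaches from about 0.425 to 0.925 m from the base axis. Payload 6.8 kg.
Tool frame: the origin (TCP) lies on the front face of the gripper's body, between the roots of the fingers; the fingertips stand 73 mm ahead of it and the grasp point (between the pads) lies 54 mm ahead of it; z points along the fingers, y is the line along which they close (so a half turn about z gives the same grasp; the last joint's range is limited). The gripper opens to 85 mm and grips with 20 to 120 N. Pads are 22 mm wide; open, the fingers measure 114 mm over their backs; the gripper's body (76 mm by 85 mm) begins 54 mm behind the grasp point. The pads swing forward as they close: fully open they stand 13 mm farther back than shut.
Start: joints at [-1.395, 0.477, 0.022, 1.555, -0.011, 1.109, -0.083], TCP at [0.189, 0.648, 0.304] pointing down, gripper open.
Joint ranges: [-2.96, 2.96], [-0.34, 2.1], [-1.41, 1.46], [0.24, 2.44], [-1.37, 4.51], [0.17, 1.92], [-2.96, 2.96]. Speed limits (rad/s): [2.39, 2.39, 3.14, 3.14, 3.14, 3.14, 3.14].

### API

Orientations are given as a unit quaternion [w, x, y, z].
In Python, from station import bot, optics gives the robot as it stands.
- The arm moves only by the tool drive_tool, never from a script. Its argument "deltas" is a list of rows, each an object with "gripper": the closure in counts, from 0 (fully open) to 255 (shut); "offset": the shift along the tool's x, y, z in units of 1000 mm (1.0 is 1000 mm), a list of three; "angular": the turn, a rotation vector about the tool's x, y, z in units of 45 degrees (1.0 is 45 degrees), a list of three. In form: [{"gripper": gripper, "offset": [dx, dy, dz], "angular": [rx, ry, rz]}, ...]. A call has 1 to 5 rows; each row is the pose to reach, as a shift and turn from the pose commanded when the call began, along the tool's axes at that moment; what a row does not reach only later rows make up. A row lasts 1/10 s, in which the tool goes at most 50 mm and 8.59 degrees, less where a joint would pass 70% of its speed; a pose out of reach is approached as far as the arm can. A call with a number of a shift or a turn outside -1 to 1 is refused whole. A call with a gripper value outside its range is refused whole. The fingers move at their own pace and stop on an object; "grip_force" is the grip in N (left out, the last holds). Time passes only in rows, so rows that repeat a pose let the fingers close. It gives the time, the measured TCP pose, the force, the opening and the grip force at its end, in the units of the state.
- bot.get_obs(): the state, without advancing time (a new reading comes with each control period).
- optics.read_camera(name): name is "scene" or "top"; returns the picture (400x640x3 uint8, blue, green, red); there is no depth.
- optics.camera_model(name): a dict with "fx", "fy", "cx", "cy" (pixels), "cam_to_world" (4x4, takes a point from camera to world coordinates). Camera axes: x right, y up, looking along -z (the intrinsics and any distortion apply to the point x, -y, -z); pixel columns grow to the right and rows downward; lengths in m; the calibration is good to about 2 mm. A picture is of the moment at which its call begins. camera_model takes no time and is no camera call.
- bot.hand_in(): hands the job in; it is judged then, once.
The state is a dict: "t": time; "q": joint angles; "joint_vel": joint speeds; "joint_torque": joint torques, N m; "eef_pos": TCP position; "tool_rot": TCP orientation; "contact_force": force on the tool from outside, world axes, zero at the start; "torque": the same for the moment, N m; "gripper_width": opening from 0.0 (shut) to 1.0 (fully open); "grasp_force": force on a finger pad.
Only numpy, scipy, OpenCV 4.12 (cv2) and the standard library are available. Lean on these libraries where they do the work, as an engineer would, in place of code of your own. Each camera call takes 0.05 s, during which the arm holds its last target. There are 200 camera calls.

## Working session

There is one attempt and no reset: what is moved stays moved. The work goes in short steps, Python scripts to look and compute and a tool call to move; the robot and the scene stay as the last step left them, time stands still between calls to the robot, and variables do not carry over. Pictures are saved under pics/ and viewed, at most 10 in all, crops included, and the job is handed in when it is done.

Besides the shell and the picture viewer there is one more tool, called as name(argument=value, ...) on one line, values as JSON. drive_tool: Moves the arm, as the interface text tells. Its arguments: {"type":"object","properties":{"deltas":{"type":"array"},"grip_force":{"type":"number"}},"required":["deltas"]}

```bash
mkdir -p pics; python3 - <<'E'
from station import bot, optics
import cv2
for n in("scene","top"):
    im=optics.read_camera(n); cv2.imwrite(f"pics/{n}0.png",im)
    m=optics.camera_model(n); print(n,m)
print(bot.get_obs())
E
```

```text
scene {'fx': 435.24458176905034, 'fy': 435.24458176905034, 'cx': 319.42771767698173, 'cy': 199.4927832326547, 'cam_to_world': array([[ 0.64659921, -0.57245215,  0.50419043,  1.38482537],
       [ 0.76282328,  0.48797899, -0.42423714, -0.6743094 ],
       [-0.00317888,  0.6589196 ,  0.75220666,  1.38540097],
       [ 0.        ,  0.        ,  0.        ,  1.        ]])}
top {'fx': 463.63532637916217, 'fy': 463.63532637916217, 'cx': 315.3620182827029, 'cy': 202.47512867958372, 'cam_to_world': array([[ 0.01376093,  0.97984626, -0.19927855,  0.28066599],
       [-0.99986421,  0.01167728, -0.01162755, -0.01635688],
       [-0.00906618,  0.19941149,  0.9798739 ,  1.6426797 ],
       [ 0.        ,  0.        ,  0.        ,  1.        ]])}
{'t': 0.1, 'q': array([-1.39510135,  0.47774188,  0.0223532 ,  1.55633347, -0.01146339,
        1.10931627, -0.08314254]), 'joint_vel': array([-0.00030673, -0.00054266,  0.00066921, -0.0028776 , -0.00219921,
        0.00027586, -0.00202732]), 'joint_torque': array([ 4.21491030e-03, -5.97763002e+01,  1.61377944e+00, -2.81954277e+01,
        1.28149433e-02,  5.06373035e-03, -1.10102664e-05]), 'eef_pos': array([0.18890163, 0.64760189, 0.30301474]), 'tool_rot': array([-3.85252470e-05,  1.41429333e-01,  9.89948002e-01, -8.34473319e-04]), 'contact_force': array([-0.3337514 ,  0.43527289,  0.33542965]), 'torque': array([-0.00410651,  0.04721711, -0.03247221]), 'grasp_force': 0.0, 'gripper_width': 1.0003016104962585}
```

View pics/scene0.png

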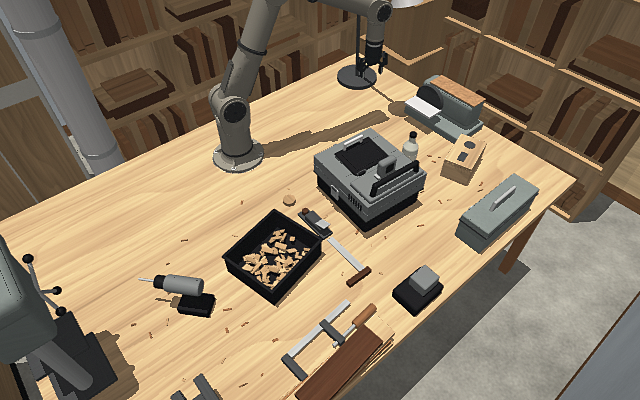

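View pics/top0.png

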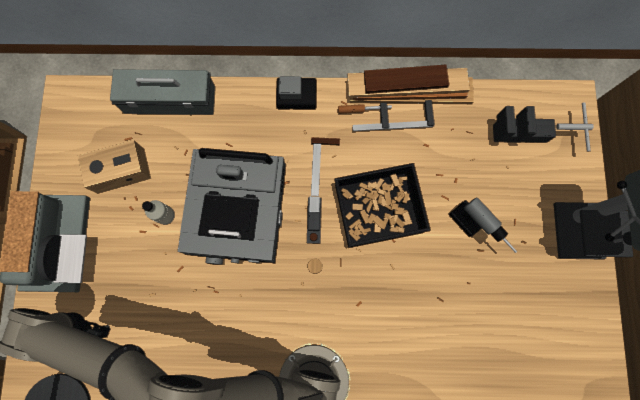

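The top view shows the extractor around (233,205), with the pull bar near (224,233). The tub is around (382,205), and the block plane and disc stand between them at (314,215) and (314,266). I'll enlarge both areas.

```bash
python3 - <<'E'
import cv2
im=cv2.imread("pics/top0.png")
a=cv2.resize(im[140:270,170:300],None,fx=4.5,fy=4.5,interpolation=cv2.INTER_CUBIC)
cv2.imwrite("pics/c1.png",a)
im=cv2.imread("pics/scene0.png")
a=cv2.resize(im[115:240,305:435],None,fx=4.5,fy=4.5,interpolation=cv2.INTER_CUBIC)
cv2.imwrite("pics/c2.png",a)
E
```

```text
(no output)
```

View pics/c1.png

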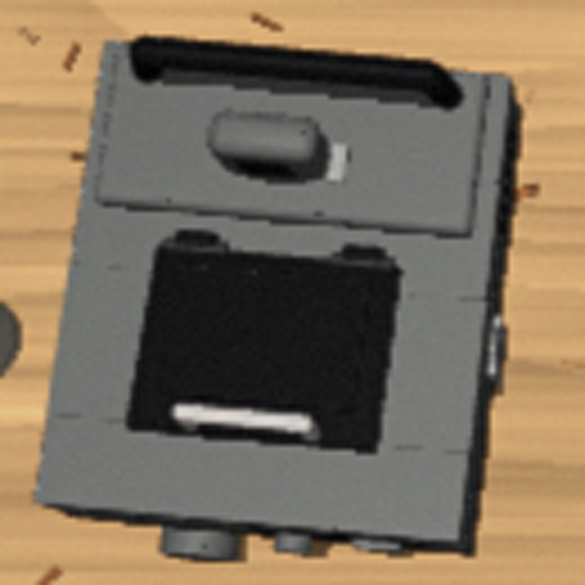

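View pics/c2.png

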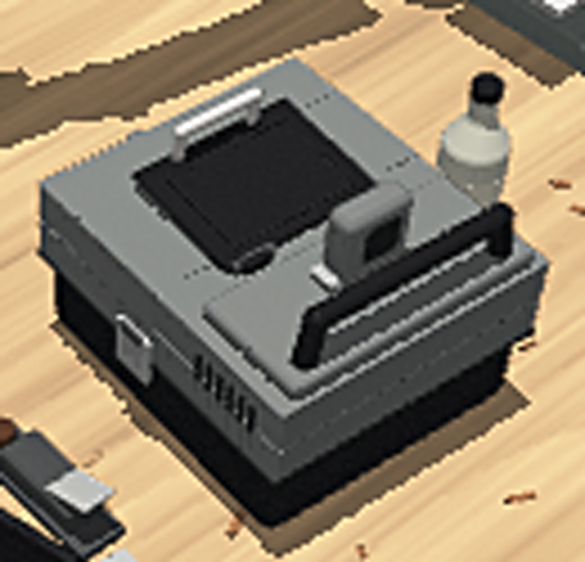

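```bash
cat > h.py <<'E'
import numpy as np
from station import bot, optics
from scipy.optimize import least_squares
from scipy.spatial.transform import Rotation as R
M={n:optics.camera_model(n) for n in("scene","top")}
def proj(n,P):
    m=M[n];T=np.linalg.inv(m["cam_to_world"]);p=np.asarray(P)@T[:3,:3].T+T[:3,3]
    return np.c_[m["cx"]+m["fx"]*p[:,0]/-p[:,2],m["cy"]-m["fy"]*p[:,1]/-p[:,2]]
def ray(n,uv,z):
    m=M[n];C=m["cam_to_world"];d=C[:3,:3]@[(uv[0]-m["cx"])/m["fx"],-(uv[1]-m["cy"])/m["fy"],-1]
    return C[:3,3]+d*(z-C[2,3])/d[2]
def world(p,P):
    c,s=np.cos(p[2]),np.sin(p[2]);P=np.asarray(P,float)
    return np.c_[p[0]+c*P[:,0]-s*P[:,1],p[1]+s*P[:,0]+c*P[:,1],P[:,2]]
def flap(a,r,h,y): # r in front of hinge, h above
    return [0.02-r*np.cos(a)+h*np.sin(a),y,0.19+r*np.sin(a)+h*np.cos(a)]
def tool(): 
    o=bot.get_obs();q=o["tool_rot"];return o,R.from_quat([q[1],q[2],q[3],q[0]])
E
python3 - <<'E'
from h import *
c1=lambda u,v:((u+.5)/4.5-.5+170,(v+.5)/4.5-.5+140)
c2=lambda u,v:((u+.5)/4.5-.5+305,(v+.5)/4.5-.5+115)
def model(p):
    a=p[3];b=lambda s:flap(a,.127,.04,s*.042)
    H=lambda x,y:[x,y,.19]
    top=[b(1),b(-1),flap(a,.135,.008,.088),flap(a,.135,.008,-.088),H(-.17,.15),H(-.17,-.15),H(.17,.15)]
    sc=[b(1),b(-1),flap(a,.135,.008,-.088),H(-.17,.15),H(-.17,-.15),H(.17,-.15),H(.17,.15)]
    return np.r_[proj("top",world(p,top)),proj("scene",world(p,sc))]
uv=np.array([c1(*t) for t in[(175,410),(314,425),(128,428),(378,452),(38,501),(462,546),(107,42)]]+
 [c2(*t) for t in[(262,95),(180,130),(135,178),(295,57),(40,183),(283,413),(548,265)]])
r=least_squares(lambda p:(model(p)-uv).ravel(),[.6,.2,0,.05],loss="soft_l1")
print("ext",r.x);print(np.round(model(r.x)-uv,1).tolist())
p=r.x;w=lambda P:world(p,[P])[0]
for nm,P in dict(bar=flap(p[3],.127,.04,0),hinge=[.02,0,.19],bay=[-.0525,0,.19],grip=[-.0525,0,.173]).items():print(nm,w(P).round(4))
T=[(-.115,.135),(.115,.135),(.115,-.135),(-.115,-.135)]
mt=lambda p:np.r_[proj("top",world(p,[[*t,.1] for t in T])),proj("scene",world(p,[[*t,.1] for t in T]))]
ut=np.array([(347,247),(334,183),(414,165),(429,234),(274,209),(322,240),(274,301),(223,258)])
best=min((least_squares(lambda p:(mt(p)-np.r_[ut[:4],ut[[4+(i+k)*1%4 for i in range(4)]] if 0 else ut[4:]][:]).ravel()[:8],[.6,-.15,y]) for k in[0] for y in(0,.2)),key=lambda r:r.cost)
print("tub",best.x,best.cost,(mt(best.x)-ut).round(1).tolist())
for n,uv in dict(top=[(314,243),(310,198),(314,266)]).items():
    for u in uv:print(u,ray(n,u,.03).round(3))
o,q=tool();print(q.as_matrix().round(4),o["eef_pos"])
E
```

```text
ext [ 0.5700586   0.26779353 -0.08288046  0.11180315]
[[2.1, 0.4], [-1.4, -0.3], [-0.3, 0.1], [0.3, 0.1], [-0.6, 0.8], [0.1, 0.0], [0.2, -0.4], [-0.8, 0.1], [0.8, 0.5], [-0.5, -1.3], [0.5, 0.0], [-0.4, 0.2], [-0.0, 1.8], [1.2, -0.1]]
bar [0.4687 0.2762 0.2439]
hinge [0.59   0.2661 0.19  ]
bay [0.5177 0.2721 0.19  ]
grip [0.5177 0.2721 0.173 ]
tub [ 0.58212083 -0.22037477  0.19697038] 9.266502221485855 [[1.5, 0.5], [1.3, -1.5], [-1.6, 2.5], [-1.2, -1.3], [0.2, -1.1], [-1.1, -2.1], [-3.4, -11.5], [-0.3, -4.3]]
(314, 243) [0.464 0.006 0.03 ]
(310, 198) [0.625 0.022 0.03 ]
(314, 266) [0.385 0.004 0.03 ]
[[-9.6e-01  2.8e-01 -3.0e-04]
 [ 2.8e-01  9.6e-01 -1.6e-03]
 [-2.0e-04 -1.7e-03 -1.0e+00]] [0.18890163 0.64760189 0.30301474]
```

drive_tool(deltas=[{"gripper":0,"offset":[-0.037,-0.028,-0.006],"angular":[0,0,0.17]},{"gripper":0,"offset":[-0.074,-0.056,-0.012],"angular":[0,0,0.34]},{"gripper":0,"offset":[-0.111,-0.084,-0.018],"angular":[0,0,0.51]},{"gripper":0,"offset":[-0.148,-0.112,-0.024],"angular":[0,0,0.68]},{"gripper":0,"offset":[-0.186,-0.139,-0.03],"angular":[0,0,0.87]}], grip_force=25)

```text
t: 0.6
eef_pos: [0.3293, 0.4606, 0.3338]
tool_rot: [-0.0, 0.467, 0.884, -0.0]
contact_force: [0.7, 0.4, -0.5]
gripper_width: 1.002
grasp_force: 0.0
```

```bash
cat >> h.py <<'E'
def plan(pos,yaw_y,cur=None):
    """offset & angular to reach TCP pos, tool straight down with tool y at heading yaw_y (world)"""
    o,q=tool();A=q.as_matrix()
    y=np.array([np.cos(yaw_y),np.sin(yaw_y),0]);z=np.array([0,0,-1.]);B=np.c_[np.cross(y,z),y,z]
    print("t",o["t"],"pos",o["eef_pos"].round(4),"w",round(o["gripper_width"],3),"gf",round(o["grasp_force"],1),"F",o["contact_force"].round(1))
    print("off",(A.T@(np.asarray(pos)-o["eef_pos"])).round(4),"ang",(R.from_matrix(A.T@B).as_rotvec()/(np.pi/4)).round(4))
E
python3 - <<'E'
from h import *
plan([.4687,.2762,.36],-.083)
E
```

```text
t 0.6 pos [0.3293 0.4606 0.3338] w 1.002 gf 0.0 F [ 0.7  0.4 -0.5]
off [-0.2309  0.0113 -0.0262] ang [-8.000e-04  4.000e-04  8.673e-01]
```

drive_tool(deltas=[{"gripper":0,"offset":[-0.046,0.002,-0.005],"angular":[0,0,0.17]},{"gripper":0,"offset":[-0.092,0.004,-0.01],"angular":[0,0,0.34]},{"gripper":0,"offset":[-0.138,0.006,-0.016],"angular":[0,0,0.51]},{"gripper":0,"offset":[-0.184,0.009,-0.021],"angular":[0,0,0.69]},{"gripper":0,"offset":[-0.231,0.011,-0.026],"angular":[0,0,0.867]}])

```text
t: 1.1
eef_pos: [0.4695, 0.277, 0.36]
tool_rot: [-0.0, 0.736, 0.677, -0.0]
contact_force: [-0.1, 0.3, 1.0]
gripper_width: 0.998
grasp_force: 0.0
```

```bash
python3 - <<'E'
from h import *
plan([.4687,.2762,.297],-.083)
import cv2
im=optics.read_camera("scene");a=cv2.resize(im[60:240,290:440],None,fx=3.3,fy=3.3,interpolation=cv2.INTER_CUBIC)
cv2.imwrite("pics/c3.png",a)
E
```

```text
t 1.1 pos [0.4695 0.277  0.36  ] w 0.998 gf 0.0 F [-0.1  0.3  1. ]
off [-0.0008 -0.0007  0.063 ] ang [-0.0003 -0.0002  0.0005]
```

View pics/c3.png

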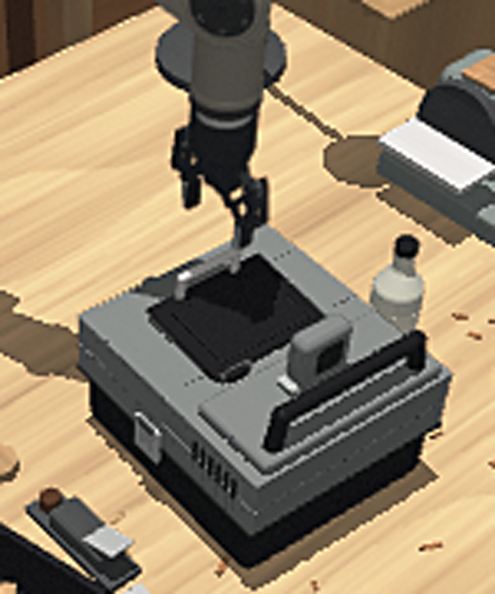

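The open fingers, at about (190,190) and (245,220), straddle the bar, which is at about (208,272). I'll lower and pinch.

drive_tool(deltas=[{"gripper":0,"offset":[-0.001,-0.001,0.02],"angular":[0,0,0]},{"gripper":0,"offset":[-0.001,-0.001,0.04],"angular":[0,0,0]},{"gripper":0,"offset":[-0.001,-0.001,0.055],"angular":[0,0,0]},{"gripper":0,"offset":[-0.001,-0.001,0.063],"angular":[0,0,0]},{"gripper":120,"offset":[-0.001,-0.001,0.063],"angular":[0,0,0]}])

```text
t: 1.65
eef_pos: [0.4671, 0.2775, 0.2958]
tool_rot: [-0.0, 0.734, 0.679, -0.001]
contact_force: [-0.4, -0.5, 0.6]
gripper_width: 0.859
grasp_force: 0.0
```

drive_tool(deltas=[{"gripper":170,"offset":[0,0,0],"angular":[0,0,0]},{"gripper":200,"offset":[0,0,0],"angular":[0,0,0]},{"gripper":230,"offset":[0,0,0],"angular":[0,0,0]},{"gripper":255,"offset":[0,0,0],"angular":[0,0,0]},{"gripper":255,"offset":[0,0,0],"angular":[0,0,0]}])

```text
t: 2.15
eef_pos: [0.4644, 0.2782, 0.2964]
tool_rot: [-0.002, 0.733, 0.68, -0.003]
contact_force: [-12.0, 0.4, 4.9]
gripper_width: 0.131
grasp_force: 25.9
```

```bash
python3 - <<'E'
from h import *
plan([.4687,.2762,.297],-.083)
p=[.57006,.26779,-.08288]
a0=.1118
w=lambda a:world(p,[flap(a,.127,.04,0)])[0]
_,q=tool();A=q.as_matrix()
for a in np.linspace(a0,1.62,16)[1:]:print(round(a,2),(A.T@(w(a)-w(a0))).round(3))
E
```

```text
t 2.15 pos [0.4644 0.2782 0.2964] w 0.131 gf 25.9 F [-12.    0.4   4.9]
off [-0.0017  0.0045 -0.0006] ang [-0.0097  0.0018  0.0095]
0.21 [-0.     0.006 -0.012]
0.31 [-0.     0.013 -0.023]
0.41 [-0.     0.021 -0.034]
0.51 [-0.     0.03  -0.044]
0.61 [-0.     0.041 -0.052]
0.72 [-0.     0.052 -0.06 ]
0.82 [-0.001  0.063 -0.066]
0.92 [-0.001  0.076 -0.072]
1.02 [-0.001  0.088 -0.076]
1.12 [-0.001  0.101 -0.079]
1.22 [-0.001  0.115 -0.08 ]
1.32 [-0.001  0.128 -0.08 ]
1.42 [-0.001  0.141 -0.079]
1.52 [-0.001  0.155 -0.076]
1.62 [-0.001  0.167 -0.072]
```

```bash
python3 - <<'E'
from h import *
import cv2
f=lambda P:np.r_[proj("top",[P])[0]-np.array([170+245/4.5-.5,140+418/4.5-.5]),proj("scene",[P])[0]-np.array([305+221.5/4.5-.5,115+113/4.5-.5])]
r=least_squares(f,[.47,.27,.24]);print(r.x,r.fun)
im=optics.read_camera("scene");a=cv2.resize(im[90:200,315:400],None,fx=5.4,fy=5.4,interpolation=cv2.INTER_CUBIC)
cv2.imwrite("pics/c4.png",a)
E
```

```text
[0.46846352 0.27664314 0.2451219 ] [ 0.11955922  0.08707201  0.18676088 -0.04762787]
```

View pics/c4.png

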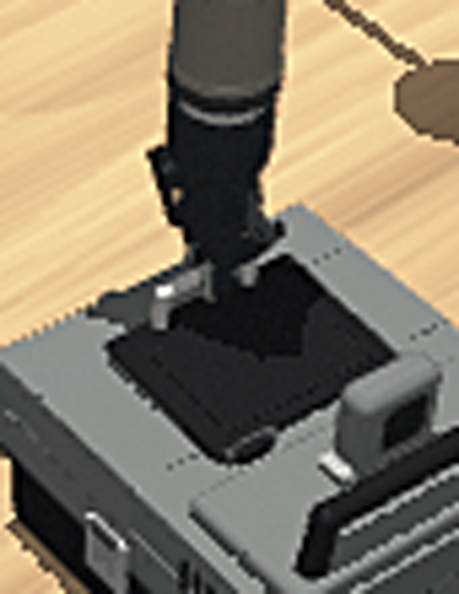

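The bar, at about (205,283), is pinched between the fingers. The arm was pulled about 4 mm forward, so I'll shift the arc by that amount.

drive_tool(deltas=[{"gripper":255,"offset":[0,0.002,-0.012],"angular":[0,0,0]},{"gripper":255,"offset":[0,0.009,-0.023],"angular":[0,0,0]},{"gripper":255,"offset":[0,0.017,-0.034],"angular":[0,0,0]},{"gripper":255,"offset":[0,0.026,-0.044],"angular":[0,0,0]},{"gripper":255,"offset":[0,0.037,-0.052],"angular":[0,0,0]}])

```text
t: 2.7
eef_pos: [0.5022, 0.2753, 0.351]
tool_rot: [-0.003, 0.733, 0.68, -0.003]
contact_force: [-17.1, -2.4, 13.9]
gripper_width: 0.129
grasp_force: 25.6
```

drive_tool(deltas=[{"gripper":255,"offset":[0,0.009,-0.013],"angular":[0,0,0]},{"gripper":255,"offset":[0,0.022,-0.021],"angular":[0,0,0]},{"gripper":255,"offset":[0,0.036,-0.026],"angular":[0,0,0]},{"gripper":255,"offset":[0,0.049,-0.03],"angular":[0,0,0]},{"gripper":255,"offset":[0,0.062,-0.033],"angular":[0,0,0]}])

```text
t: 3.2
eef_pos: [0.5674, 0.2699, 0.3841]
tool_rot: [-0.0, 0.734, 0.679, 0.001]
contact_force: [-2.4, 0.2, -0.2]
gripper_width: 0.125
grasp_force: 25.6
```

drive_tool(deltas=[{"gripper":255,"offset":[0,0.014,-0.001],"angular":[0,0,0]},{"gripper":255,"offset":[0,0.027,-0.001],"angular":[0,0,0]},{"gripper":255,"offset":[0,0.04,0],"angular":[0,0,0]},{"gripper":255,"offset":[0,0.053,0.003],"angular":[0,0,0]},{"gripper":255,"offset":[0,0.065,0.007],"angular":[0,0,0]}])

```text
t: 3.7
eef_pos: [0.6329, 0.2648, 0.3754]
tool_rot: [0.0, 0.734, 0.679, 0.001]
contact_force: [-1.1, 0.2, 3.7]
gripper_width: 0.132
grasp_force: 26.8
```

drive_tool(deltas=[{"gripper":255,"offset":[0,0,0],"angular":[0,0,0]},{"gripper":210,"offset":[0,0,0],"angular":[0,0,0]},{"gripper":180,"offset":[0,0,0],"angular":[0,0,0]}])

```text
t: 4.0
eef_pos: [0.6309, 0.2647, 0.3743]
tool_rot: [-0.0, 0.734, 0.679, -0.001]
contact_force: [0.8, 0.4, 0.1]
gripper_width: 0.289
grasp_force: 0.0
```

```bash
python3 - <<'E'
from h import *
import cv2
plan([.63,.26,.45],-.083)
im=optics.read_camera("scene");a=cv2.resize(im[70:200,315:415],None,fx=4.5,fy=4.5,interpolation=cv2.INTER_CUBIC)
cv2.imwrite("pics/c5.png",a)
E
```

```text
t 4.0 pos [0.6309 0.2647 0.3743] w 0.289 gf 0.0 F [0.8 0.4 0.1]
off [-0.0048 -0.0006 -0.0757] ang [-0.0012  0.0012  0.0071]
```

View pics/c5.png

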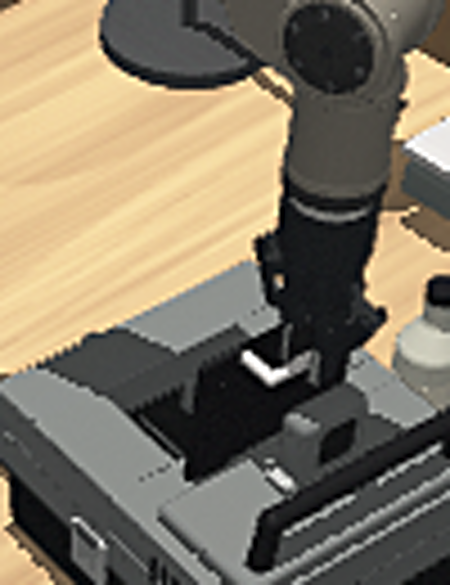

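The flap stands upright and the bar, at about (275,370), is released. Next I'll rise clear, then move over the bay and turn 90°.

drive_tool(deltas=[{"gripper":180,"offset":[0,0,-0.02],"angular":[0,0,0]},{"gripper":180,"offset":[0,0,-0.045],"angular":[0,0,0]},{"gripper":180,"offset":[0,0,-0.08],"angular":[0,0,0]},{"gripper":100,"offset":[0,0,-0.1],"angular":[0,0,0]}])

```text
t: 4.45
eef_pos: [0.6311, 0.2648, 0.4775]
tool_rot: [0.0, 0.734, 0.679, 0.001]
contact_force: [-0.3, -0.7, 0.5]
gripper_width: 0.45
grasp_force: 0.0
```

```bash
python3 - <<'E'
from h import *
plan([.514,.272,.44],1.488); print(bot.get_obs()["q"].round(2))
E
```

```text
t 4.45 pos [0.6311 0.2648 0.4775] w 0.45 gf 0.0 F [-0.3 -0.7  0.5]
off [-0.0019 -0.1174  0.0373] ang [ 2.9000e-03  7.0000e-04 -1.9928e+00]
[-0.81  0.43  0.5   1.31 -0.2   1.45 -0.41]
```

drive_tool(deltas=[{"gripper":0,"offset":[-0.001,-0.03,0],"angular":[0,0,-0.18]},{"gripper":0,"offset":[-0.002,-0.06,0],"angular":[0,0,-0.36]},{"gripper":0,"offset":[-0.002,-0.09,0],"angular":[0,0,-0.54]},{"gripper":0,"offset":[-0.002,-0.117,0],"angular":[0,0,-0.72]},{"gripper":0,"offset":[-0.002,-0.117,0.01],"angular":[0,0,-0.9]}])

```text
t: 4.95
eef_pos: [0.5114, 0.2731, 0.4665]
tool_rot: [-0.0, 0.449, 0.894, 0.001]
contact_force: [0.8, 0.9, 0.5]
gripper_width: 0.999
grasp_force: 0.0
```

drive_tool(deltas=[{"gripper":0,"offset":[0,0,0],"angular":[0,0,-0.18]},{"gripper":0,"offset":[0,0,0.01],"angular":[0,0,-0.36]},{"gripper":0,"offset":[0,0,0.01],"angular":[0,0,-0.54]},{"gripper":0,"offset":[0,0,0.02],"angular":[0,0,-0.72]},{"gripper":0,"offset":[0,0,0.02],"angular":[0,0,-0.9]}])

```text
t: 5.45
eef_pos: [0.5135, 0.2717, 0.4435]
tool_rot: [-0.001, 0.114, 0.994, -0.001]
contact_force: [0.3, 1.1, -0.2]
gripper_width: 1.001
grasp_force: 0.0
```

drive_tool(deltas=[{"gripper":0,"offset":[0,0,0],"angular":[0,0,-0.18]},{"gripper":0,"offset":[0,0,0],"angular":[0,0,-0.193]}])

```text
t: 5.65
eef_pos: [0.5139, 0.2718, 0.4446]
tool_rot: [-0.0, 0.04, 0.999, -0.0]
contact_force: [-0.6, 0.0, -1.0]
gripper_width: 1.002
grasp_force: 0.0
```

```bash
python3 - <<'E'
from h import *
import cv2
plan([.515,.272,.33],1.488); print(bot.get_obs()["q"].round(2))
print(proj("scene",world([.57006,.26779,-.08288],[[-.0525-.028,0,.184],[-.0525+.028,0,.184],flap(1.57,.135,.0,.088),flap(1.57,.135,0,-.088)])).round(1))
cv2.imwrite("pics/s6.png",optics.read_camera("scene"))
a=cv2.imread("pics/s6.png")[90:190,320:410];cv2.imwrite("pics/c6.png",cv2.resize(a,None,fx=6,fy=6,interpolation=cv2.INTER_CUBIC))
E
```

```text
t 5.65 pos [0.5139 0.2718 0.4446] w 1.002 gf 0.0 F [-0.6  0.  -1. ]
off [-0.0011  0.0004  0.1146] ang [-0.0005 -0.0008  0.0024]
[-0.79  0.22  0.24  1.61 -0.05  1.32  0.95]
[[356.3 154. ]
 [365.1 161.8]
 [393.7 131.7]
 [357.  150.3]]
```

View pics/c6.png

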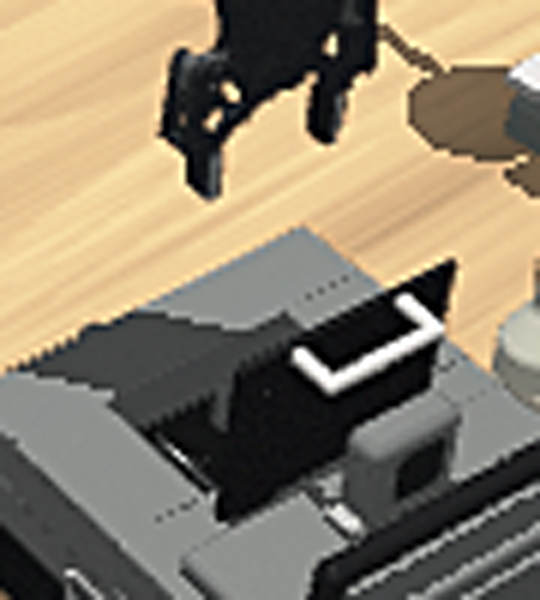

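The flap stands upright, leaning slightly back, and the open bay with the fin's front edge at about (222,405) is visible. I'll descend onto the fin.

drive_tool(deltas=[{"gripper":0,"offset":[-0.001,0,0.04],"angular":[0,0,0]},{"gripper":0,"offset":[-0.001,0,0.08],"angular":[0,0,0]},{"gripper":0,"offset":[-0.001,0,0.115],"angular":[0,0,0]},{"gripper":0,"offset":[-0.001,0,0.145],"angular":[0,0,0]},{"gripper":0,"offset":[-0.001,0,0.165],"angular":[0,0,0]}])

```text
t: 6.2
eef_pos: [0.5143, 0.2715, 0.2775]
tool_rot: [-0.001, 0.043, 0.999, -0.001]
contact_force: [-0.1, -0.3, 0.1]
gripper_width: 1.001
grasp_force: 0.0
```

drive_tool(deltas=[{"gripper":0,"offset":[0,0,0.015],"angular":[0,0,0]},{"gripper":0,"offset":[0,0,0.03],"angular":[0,0,0]},{"gripper":0,"offset":[0,0,0.04],"angular":[0,0,0]},{"gripper":0,"offset":[0,0,0.049],"angular":[0,0,0]},{"gripper":0,"offset":[0,0,0.049],"angular":[0,0,0]}])

```text
t: 6.7
eef_pos: [0.5149, 0.2717, 0.2299]
tool_rot: [-0.001, 0.042, 0.999, -0.001]
contact_force: [0.2, 0.2, -0.0]
gripper_width: 1.002
grasp_force: 0.0
```

```bash
python3 - <<'E'
from h import *
plan([.515,.272,.229],1.488)
E
```

```text
t 6.7 pos [0.5149 0.2717 0.2299] w 1.002 gf 0.0 F [ 0.2  0.2 -0. ]
off [-0.      0.0003  0.0009] ang [-0.0015 -0.0017 -0.0011]
```

drive_tool(deltas=[{"gripper":130,"offset":[0,0,0],"angular":[0,0,0]},{"gripper":190,"offset":[0,0,0],"angular":[0,0,0]},{"gripper":215,"offset":[0,0,0],"angular":[0,0,0]},{"gripper":235,"offset":[0,0,0],"angular":[0,0,0]},{"gripper":255,"offset":[0,0,0],"angular":[0,0,0]}], grip_force=60)

```text
t: 7.2
eef_pos: [0.5156, 0.2723, 0.2313]
tool_rot: [0.0, 0.041, 0.999, 0.0]
contact_force: [-0.7, 2.5, 0.0]
gripper_width: 0.143
grasp_force: 0.6
```

drive_tool(deltas=[{"gripper":255,"offset":[0,0,0],"angular":[0,0,0]},{"gripper":255,"offset":[0,0,0],"angular":[0,0,0]}])

```text
t: 7.4
eef_pos: [0.5157, 0.2722, 0.2314]
tool_rot: [0.0, 0.041, 0.999, 0.0]
contact_force: [0.0, 0.2, 3.5]
gripper_width: 0.131
grasp_force: 59.9
```

drive_tool(deltas=[{"gripper":255,"offset":[0,0,-0.005],"angular":[0,0,0]},{"gripper":255,"offset":[0,0,-0.012],"angular":[0,0,0]},{"gripper":255,"offset":[0,0,-0.02],"angular":[0,0,0]}])

```text
t: 7.7
eef_pos: [0.5152, 0.2717, 0.2511]
tool_rot: [-0.0, 0.041, 0.999, -0.0]
contact_force: [0.2, 0.1, -0.2]
gripper_width: 0.124
grasp_force: 59.1
```

drive_tool(deltas=[{"gripper":255,"offset":[0,0,-0.012],"angular":[0,0,0]},{"gripper":255,"offset":[0,0,-0.028],"angular":[0,0,0]},{"gripper":255,"offset":[0,0,-0.048],"angular":[0,0,0]},{"gripper":255,"offset":[0,0,-0.068],"angular":[0,0,0]},{"gripper":255,"offset":[0,0,-0.088],"angular":[0,0,0]}])

```text
t: 8.2
eef_pos: [0.5154, 0.2718, 0.3406]
tool_rot: [0.0, 0.041, 0.999, 0.0]
contact_force: [0.3, -0.0, -0.6]
gripper_width: 0.131
grasp_force: 59.1
```

drive_tool(deltas=[{"gripper":255,"offset":[0,0,-0.02],"angular":[0,0,0]},{"gripper":255,"offset":[0,0,-0.04],"angular":[0,0,0]},{"gripper":255,"offset":[0,0,-0.05],"angular":[0,0,0]},{"gripper":255,"offset":[0,0,-0.05],"angular":[0,0,0]}])

```text
t: 8.6
eef_pos: [0.516, 0.2721, 0.3908]
tool_rot: [0.001, 0.041, 0.999, 0.001]
contact_force: [-0.1, -0.4, -2.4]
gripper_width: 0.128
grasp_force: 59.2
```

```bash
python3 - <<'E'
from h import *
import cv2
plan([.582,-.220,.36],1.488)
a=optics.read_camera("scene")[60:240,200:440];cv2.imwrite("pics/c7.png",cv2.resize(a,None,fx=3.3,fy=3.3,interpolation=cv2.INTER_CUBIC))
print(bot.get_obs()["contact_force"])
E
```

```text
t 8.6 pos [0.516  0.2721 0.3908] w 0.128 gf 59.2 F [-0.1 -0.4 -2.4]
off [-0.1065 -0.485   0.03  ] ang [ 0.0028  0.0032 -0.0001]
[-0.71835464  0.21480873 -2.59333479]
```

View pics/c7.png

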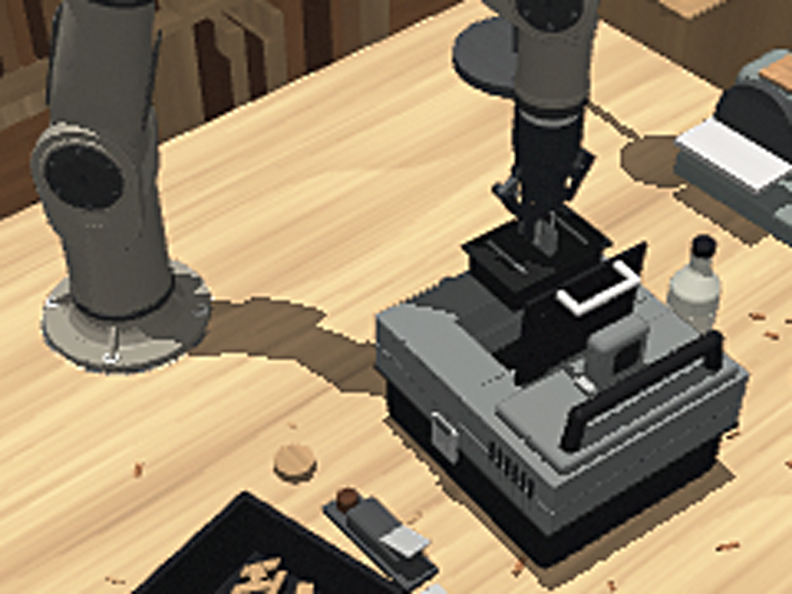

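The cassette is held level clear of the bay, and the upright flap is just behind it. I'll move sideways along the extractor first, then diagonally to the tub.

drive_tool(deltas=[{"gripper":255,"offset":[0.002,-0.015,0],"angular":[0,0,0]},{"gripper":255,"offset":[0.003,-0.045,0],"angular":[0,0,0]},{"gripper":255,"offset":[0.003,-0.085,0],"angular":[0,0,0]},{"gripper":255,"offset":[0.003,-0.125,0],"angular":[0,0,0]},{"gripper":255,"offset":[0.003,-0.165,0],"angular":[0,0,0]}])

```text
t: 9.15
eef_pos: [0.4976, 0.1049, 0.3876]
tool_rot: [-0.001, 0.042, 0.999, -0.001]
contact_force: [0.6, 0.0, -1.7]
gripper_width: 0.119
grasp_force: 59.2
```

drive_tool(deltas=[{"gripper":255,"offset":[-0.005,-0.04,0],"angular":[0,0,-0.04]},{"gripper":255,"offset":[-0.015,-0.08,0],"angular":[0,0,-0.08]},{"gripper":255,"offset":[-0.03,-0.12,0],"angular":[0,0,-0.12]},{"gripper":255,"offset":[-0.045,-0.16,0],"angular":[0,0,-0.16]},{"gripper":255,"offset":[-0.06,-0.195,0],"angular":[0,0,-0.2]}])

```text
t: 9.65
eef_pos: [0.5411, -0.0948, 0.3879]
tool_rot: [-0.001, -0.037, 0.999, -0.0]
contact_force: [0.1, 0.8, -0.6]
gripper_width: 0.125
grasp_force: 59.2
```

```bash
python3 - <<'E'
from h import *
import cv2
plan([.582,-.220,.26],1.571+.197)
a=optics.read_camera("top")[130:280,230:450];cv2.imwrite("pics/c8.png",cv2.resize(a,None,fx=3.6,fy=3.6,interpolation=cv2.INTER_CUBIC))
E
```

```text
t 9.65 pos [ 0.5411 -0.0948  0.3879] w 0.125 gf 59.2 F [ 0.1  0.8 -0.6]
off [-0.0318 -0.1278  0.1279] ang [ 1.000e-04 -2.500e-03 -1.573e-01]
```

View pics/c8.png

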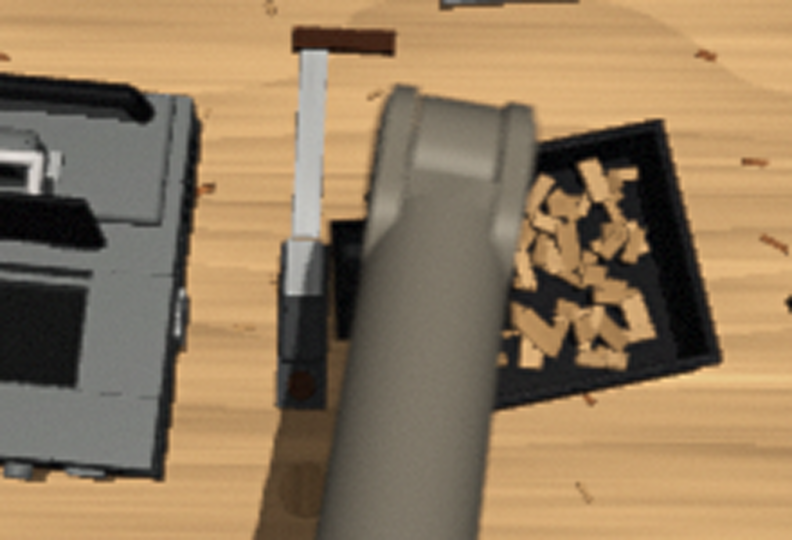

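```bash
python3 - <<'E'
from h import *
import cv2
from scipy.optimize import minimize
S=4;res={}
ms={}
for n,(x0,x1,y0,y1),pic in(("top",(328,436,155,255),"top0"),("scene",(215,330,200,310),"scene0")):
    im=cv2.imread(f"pics/{pic}.png")[y0:y1,x0:x1]
    m=(im.max(2)<62).astype(np.uint8)
    k,l,st,_=cv2.connectedComponentsWithStats(m);i=1+st[1:,4].argmax()
    h=cv2.convexHull(np.argwhere(l==i)[:,::-1].astype(np.int32))
    M_=np.zeros(((y1-y0)*S,(x1-x0)*S),np.uint8);cv2.fillConvexPoly(M_,(h*S+S//2).astype(np.int32),1)
    ms[n]=(M_,x0,y0);print(n,st[i])
box=[[sx*.115,sy*.135,z] for sx in(-1,1) for sy in(-1,1) for z in(0,.1)]
def cost(p,names):
    c=0
    for n in names:
        M_,x0,y0=ms[n];uv=(proj(n,world(p,box))-[x0,y0]+.5)*S
        I=np.zeros_like(M_);cv2.fillConvexPoly(I,cv2.convexHull(uv.astype(np.float32)).round().astype(np.int32),1)
        c+=(I!=M_).sum()/M_.sum()
    return c
for names in(["top"],["scene"],["top","scene"]):
    r=minimize(cost,[.582,-.22,.197],args=(names,),method="Nelder-Mead",options=dict(initial_simplex=[[.582,-.22,.197],[.595,-.22,.197],[.582,-.205,.197],[.582,-.22,.25]]))
    print(names,r.x.round(4),r.fun)
E
```

```text
top [   7    9   95   84 3132]
scene [   7    9  108   97 4005]
['top'] [ 0.5965 -0.2239  0.21  ] 0.016570070645920924
['scene'] [ 0.5849 -0.2218  0.2143] 0.12679375031602366
['top', 'scene'] [ 0.5933 -0.2219  0.1889] 0.20114875361294576
```

drive_tool(deltas=[{"gripper":255,"offset":[-0.011,-0.035,0],"angular":[0,0,-0.04]},{"gripper":255,"offset":[-0.022,-0.068,0.005],"angular":[0,0,-0.08]},{"gripper":255,"offset":[-0.032,-0.098,0.015],"angular":[0,0,-0.12]},{"gripper":255,"offset":[-0.039,-0.12,0.03],"angular":[0,0,-0.15]},{"gripper":255,"offset":[-0.043,-0.131,0.045],"angular":[0,0,-0.167]}])

```text
t: 10.2
eef_pos: [0.5938, -0.2222, 0.3423]
tool_rot: [-0.001, -0.101, 0.995, -0.0]
contact_force: [0.8, -0.4, -0.5]
gripper_width: 0.123
grasp_force: 59.3
```

drive_tool(deltas=[{"gripper":255,"offset":[0,0,0.02],"angular":[0,0,0]},{"gripper":255,"offset":[0,0,0.045],"angular":[0,0,0]},{"gripper":255,"offset":[0,0,0.065],"angular":[0,0,0]},{"gripper":255,"offset":[0,0,0.078],"angular":[0,0,0]},{"gripper":255,"offset":[0,0,0.083],"angular":[0,0,0]}])

```text
t: 10.7
eef_pos: [0.5937, -0.2189, 0.2589]
tool_rot: [-0.002, -0.102, 0.995, 0.001]
contact_force: [0.2, 1.2, -0.9]
gripper_width: 0.128
grasp_force: 59.3
```

drive_tool(deltas=[{"gripper":255,"offset":[0,0,0],"angular":[0,0,0]},{"gripper":255,"offset":[0,0,0],"angular":[0,0,0]},{"gripper":255,"offset":[0,0,0],"angular":[0,0,0]},{"gripper":255,"offset":[0,0,0],"angular":[0,0,0]},{"gripper":255,"offset":[0,0,0],"angular":[0,0,0]}])

```text
t: 11.2
eef_pos: [0.5953, -0.219, 0.2614]
tool_rot: [0.0, -0.103, 0.995, -0.0]
contact_force: [-0.6, -0.9, -1.0]
gripper_width: 0.134
grasp_force: 59.3
```

```bash
python3 - <<'E'
from h import *
plan([.593,-.222,.26],1.571+.205)
import cv2
# corners of cassette flange expected vs. dark pixels in the scene: check tilt via the bright/dark flange outline
o=bot.get_obs();P=o["eef_pos"];p=[P[0],P[1],.205]
fl=[[sx*.05,sy*.073,P[2]-.125+.044] for sx,sy in((-1,-1),(-1,1),(1,1),(1,-1))]
im=optics.read_camera("scene");np.save("s.npy",im)
uv=proj("scene",world(p,fl));print(uv.round(1))
for c in uv: # profile across each corner radially outward
    d=(c-uv.mean(0));d/=np.linalg.norm(d)
    print([int(im[int(round(c[1]+k*d[1])),int(round(c[0]+k*d[0]))].max()) for k in range(-5,6)])
E
```

```text
t 11.2 pos [ 0.5953 -0.219   0.2614] w 0.134 gf 59.3 F [-0.6 -0.9 -1. ]
off [ 0.0028 -0.0024  0.0014] ang [-0.0004  0.001   0.0005]
[[247.8 240.7]
 [276.4 214.4]
 [297.9 228.1]
 [269.6 255.8]]
[38, 38, 41, 40, 46, 25, 18, 15, 18, 18, 17]
[29, 26, 31, 29, 29, 29, 26, 26, 26, 24, 24]
[18, 23, 23, 23, 31, 18, 13, 20, 54, 46, 23]
[39, 40, 42, 42, 26, 17, 18, 19, 18, 14, 20]
```

The flange edge falls within about a pixel of where a level cassette should put it at the three readable corners. The fourth has no contrast. The arm is still and the grip is firm.

```bash
python3 - <<'E'
from station import bot
o=bot.get_obs();print(abs(o["joint_vel"]).max(),o["grasp_force"]);print(bot.hand_in())
E
```

```text
0.0033336582736849104 59.27424073219299
the job is handed in; nothing more can be done
None
```

I opened the flap and left it about upright. I drew the cassette out and handed the job in at about 11 s, still gripping it level, its underside about 35 mm above the rim, over the middle of the tub.

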